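# Load a housing on the indexing stand and hold the third click

## Task

Take the open aluminium housing from its sloped cradle, turn it mouth down and set it over the upright post of the indexing stand, fully home on the disc, and let go of it. Then grip the stand's black index knob and turn it clockwise, counting the clicks, to the third stop (the red mark) without running past it. The knob is sprung and runs back when released, so finish while still gripping it at the third stop, and leave the other things on the bench where they are.

Things in the scene. Friction and masses are not known exactly. Their poses are not given: they have to be found in the camera images.
- shell: Bare aluminium housing, a round cup 44 mm across, 80 mm long, wall 3 mm, about 110 g; one end closed (orange band near it), the other open. Origin: centre of the closed end's outer face; z runs along its axis to the open mouth, 80 mm away. At the start it lies in the cradle, axis along the cradle's x, mouth 20 degrees below level.
- shell_mouth (a point): Centre of the housing's open mouth, on its axis, in the plane of the rim.
- cradle: Fixed cradle, blue foot 110 x 64 x 8 mm, two white V saddles (12 mm wide, 60 mm apart, reaching 28 mm to each side); fingers pass between them. Origin: centre of the underside; z up; x away from the robot, the way the lying housing's mouth faces. The housing's middle lies 65 mm above the origin. A lip stands below the rim: lift straight up.
- index_stand: Fixed grey indexing stand, base 96 x 210 x 22 mm, on a grey riser whose top is 60 mm above the bench. Origin: centre of its underside; z up, x away from the robot, y left along the base. Post at y = +60 mm, knob axis at y = -65 mm. Top of the loaded housing: 110 mm above the origin.
- spindle_seat (a point): On the post's axis, centre of the top face of the spindle disc (64 mm across), 30 mm above the stand's underside; axes as the stand. A steel post 26 mm thick with a tapered tip rises 52 mm above this point; the housing goes over it (6 mm play all round) until its rim rests on the disc. The knob drives the disc one to one.
- knob_grip (a point): Grip point of the black index knob, on its upright axis, 61 mm above the stand's underside. The grip is an upright bar 42 mm long, 14 mm thick, 42 mm tall (26 mm of it below this point, 16 above) on a round foot. At the start the bar and the point's x lie along the stand's x, white pointer towards the robot: grip it across its 14 mm, along y.
- index_knob (a joint): Index knob angle (rad): 0 at the home stop where it starts, growing clockwise seen from above. Clicks every 24 degrees (0.419 rad); the third, at 1.257, is the longer red line on the white dial, black lines mark the others up to the fifth. A spring (0.07 N m at home, 0.10 at the third) runs it back when released; clicks ripple by 0.06 N m.
- knob_bar: The grip bar of the index knob; origin on the axis at the bar's foot, 35 mm above the stand's underside.
- needle_bottle: Small teal bottle with a black cap and needle, 37 mm across, 111 mm tall, standing behind the board holder; origin under its centre. Leave alone.
- heat_sink: Silver finned heat sink 28 x 40 x 18 mm on the back right corner of the riser; origin under its centre. Leave alone.
- amber_tape: Roll of amber tape, 66 mm across, 19 mm tall, lying flat behind the board holder; origin under its centre. Leave alone.
- red_marker: Red and white marker pen 12 x 138 x 13 mm lying beyond the cradle; origin under its centre. Leave alone.

How it is judged:
On the way, in this order (a step that is already met when the one before it is completed fails the run):
1. the housing stands mouth down over the post, fully home on the disc, and is let go (horizontal distance between shell_mouth and spindle_seat below 0.009 m and z of shell_mouth in the frame of spindle_seat below 0.005 m and z of shell in the frame of spindle_seat above 0.074 m and contact force between the fingers and shell below 0.1 N), for 0.2 s.
2. the knob is held at the third stop (value of joint index_knob between 1.137 and 1.377 rad and velocity of joint index_knob between -0.3 and 0.3 rad/s and contact force between the fingers and knob_bar above 2 N), for 0.2 s.
At the end, for the whole second after the job is handed in: The housing stands mouth down over the post, its rim within 5 mm of the disc and centred within 9 mm, untouched by the fingers; the index knob is at the third stop (1.257 rad, within 0.12 rad), still, with the fingers gripping it (more than 2 N) (all of step 1 and all of step 2); the arm keeps its last pose, push and grip.
It fails at once if the knob runs past the third stop (more than halfway to the fourth) (value of joint index_knob above 1.47 rad).
It fails at once if a bystander (needle bottle, heat sink, amber tape or red marker) is moved more than 30 mm (distance of any of needle_bottle, heat_sink, amber_tape, red_marker from where it was at the start of the episode above 0.03 m).
It also fails if it takes over 54 s, if anything falls off the work surface, if the arm or the gripper's body presses on something with over 40 N, if the wrist force passes 120 N, or if a joint passes its speed limit or range.

## Robot

A 6-joint arm with a two-finger parallel gripper is mounted at the origin on a cart in front of the work surface, level with it; the furniture and walls round the work are solid. World frame = base frame: x ahead of the robot, y to its left, z up, the work surface at z = 0. Lengths are in m, angles in rad, forces in N, time in s.
With the tool pointing down it reaches from about 0.325 to 0.85 m from the base axis. Payload 4.4 kg.
Tool frame: the origin (TCP) lies on the centre line of the jaws, within the pads' length; the fingertips stand 11 mm ahead of it and the grasp point (between the pads) lies 8 mm behind it; z points along the fingers, y is the line along which they close (so a half turn about z gives the same grasp; the last joint's range is limited). The gripper opens to 94 mm and grips with 3 to 60 N. Pads are 16 mm wide; open, the fingers measure 119 mm over their backs; the gripper's body (75 mm by 177 mm) begins 78 mm behind the grasp point.
Start: joints at [1.103, 0.207, 1.542, -0, 1.393, -0.15], TCP at [0.179, 0.546, 0.216] pointing down, gripper open.
Joint ranges: [-2.73, 2.73], [-0.86, 2.22], [0.23, 2.46], [-1.11, 4.25], [0.08, 2.63], [-2.82, 2.82]. Speed limits (rad/s): [2.79, 2.79, 3.14, 3.14, 3.14, 3.14].

## Interface

Orientations are given as a rotation vector (axis times angle).
In Python, from workcell import env gives the robot as it stands. The module is installed in compiled form; this text tells all that it offers.
- The arm moves only by the tool play_rows, never from a script. Its argument "commands" is a list of rows, each an object of numbers: "jaw": the opening, from -1 (shut) to 1 (fully open); "tx", "ty", "tz": the shift along the tool's x, y, z in units of 25 mm (1.0 is 25 mm); "twist": the turn about the tool's z in units of 5 degrees (1.0 is 5 degrees). In form: [{"jaw": .., "tx": .., "ty": .., "tz": .., "twist": ..}, ...]. A call has 1 to 12 rows; each row is the pose to reach, as a shift and turn from the pose commanded when the call began, along the tool's axes at that moment; what a row does not reach only later rows make up. A row lasts 1/10 s, in which the tool goes at most 50 mm and 8.59 degrees, less where a joint would pass 70% of its speed; a pose out of reach is approached as far as the arm can. A call with a gripper value outside its range is refused whole. The fingers move at their own pace and stop on an object; "newtons" is the grip in N (left out, the last holds). Time passes only in rows, so rows that repeat a pose let the fingers close. It gives the time, the measured TCP pose, the force, the opening and the grip force at its end, in the units of the state.
- env.get_state(): the state, without advancing time (a new reading comes with each control period).
- env.snapshot(name): name is "scene" or "top"; returns a dict with "pixels" (400x640x3 uint8, red, green, blue), "depth" (400x640 float32, m along the optical axis (not along the pixel's ray), 0 where there is no reading), "camera_matrix" (3x3 intrinsics, pixels), "dist" ([k1, k2, p1, p2, k3] as OpenCV has them; the pictures are not rectified), "rvec" (rotation vector, rad) and "tvec" (3), from world to camera coordinates, as OpenCV has them. Camera axes: x right, y down, z forward; pixel columns grow to the right and rows downward; lengths in m; the calibration is good to about 2 mm. A picture is of the moment at which its call begins.
- env.job_done(): hands the job in; it is judged then, once.
The state is a dict: "t": time; "joint_positions": joint angles; "qd": joint speeds; "joint_torque": joint torques, N m; "tcp_pos": TCP position; "tool_rot": TCP orientation; "ft_force": force on the tool from outside, world axes, zero at the start; "moment": the same for the moment, N m; "grip_width": finger opening in m; "finger_force": force on a finger pad.
Only numpy, scipy, OpenCV 4.12 (cv2) and the standard library are available. Lean on these libraries where they do the work, as an engineer would, in place of code of your own. Each camera call takes 0.05 s, during which the arm holds its last target. There are 200 camera calls.

## Working session

There is one attempt and no reset: what is moved stays moved. The work goes in short steps, Python scripts to look and compute and a tool call to move; the robot and the scene stay as the last step left them, time stands still between calls to the robot, and variables do not carry over. Pictures are saved under pics/ and viewed, at most 10 in all, crops included, and the job is handed in when it is done.

Besides the shell and the picture viewer there is one more tool, called after ">>>" as name([rows], argument=value, ...), one row to a line, values as JSON. play_rows: Moves the arm, as the interface text tells. Its arguments: {"type":"object","properties":{"commands":{"type":"array","items":{"type":"object","properties":{"jaw":{"type":"number"},"tx":{"type":"number"},"ty":{"type":"number"},"tz":{"type":"number"},"twist":{"type":"number"}}}},"newtons":{"type":"number"}},"required":["commands"]}

```bash
mkdir -p pics
cat > h.py <<'E'
import numpy as np, cv2
from workcell import env
def snap(n):
    s=env.snapshot(n); s['K']=np.array(s['camera_matrix']);s['d']=np.array(s['dist']);s['R']=cv2.Rodrigues(np.array(s['rvec'],float))[0];s['t']=np.array(s['tvec'],float).ravel(); return s
def save(s,f): cv2.imwrite(f,s['pixels'][:,:,::-1])
def ray(s,uv):
    p=cv2.undistortPoints(np.array(uv,float).reshape(-1,1,2),s['K'],s['d']).reshape(-1,2)
    d=np.c_[p,np.ones(len(p))]
    return -s['R'].T@s['t'], d@s['R']
def onz(s,uv,z):
    c,d=ray(s,uv); return c+d*((z-c[2])/d[:,2])[:,None]
def cloud(s):
    v,u=np.mgrid[:400,:640]; c,d=ray(s,np.c_[u.ravel(),v.ravel()])
    return (c+d*s['depth'].reshape(-1,1)).reshape(400,640,3)
def proj(s,P):
    return cv2.projectPoints(np.array(P,float).reshape(-1,1,3),s['R'],s['t'],s['K'],s['d'])[0].reshape(-1,2)
E
python3 - <<'E'
from h import *
for n in('scene','top'):
    s=snap(n); save(s,f'pics/{n}0.png'); print(n,-s['R'].T@s['t'],s['R'][2])
E
```

```text
scene [ 0.08949088 -0.72675533  0.95545483] [ 0.37048593  0.56354403 -0.73834836]
top [ 0.36447197 -0.10912283  1.26966747] [ 0.1130808   0.01985315 -0.99338743]
```

View pics/scene0.png

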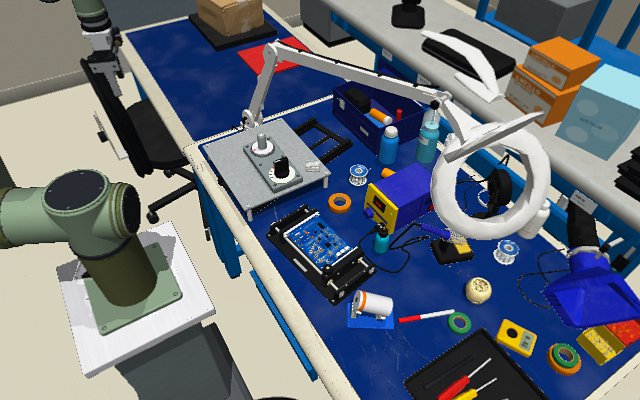

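View pics/top0.png

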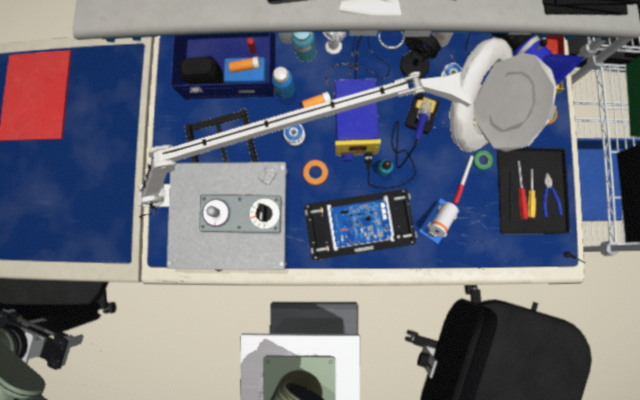

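Run:
```python
from h import *
for n,pts in (('top',dict(cr=(440,222),post=(214,212),knob=(265,212),riser1=(172,260),boom1=(250,128),boom2=(350,98),boom0=(163,155),lamp=(470,85),board=(360,225))),('scene',dict(cr=(375,302),post=(263,142),knob=(281,165),boom=(350,68),boom0=(268,55)))):
    s=snap(n); C=cloud(s)
    for k,(u,v) in pts.items(): print(n,k,C[v,u].round(3))
    np.savez(n+'.npz',C=C,P=s['pixels'])
    c=(440,222) if n=='top' else (375,305); b=(215+25,212) if n=='top' else (272,160)
    P=s['pixels']
    for i,(u,v) in enumerate((c,b)):
        im=cv2.resize(P[v-40:v+40,u-53:u+53],None,fx=3.75,fy=3.75,interpolation=2)
        cv2.imwrite(f'pics/_{n}{i}.png',im[:300,:397,::-1])
A=[[cv2.imread(f'pics/_{n}{i}.png') for i in(0,1)] for n in('top','scene')]
cv2.imwrite('pics/crops.png',np.vstack([np.hstack(r) for r in A]))
```

```text
top cr [ 0.444 -0.361  0.094]
top post [0.467 0.198 0.134]
top knob [0.468 0.075 0.116]
top riser1 [0.348 0.327 0.062]
top boom1 [0.598 0.058 0.42 ]
top boom2 [ 0.642 -0.128  0.458]
top boom0 [0.557 0.238 0.381]
top lamp [ 0.669 -0.347  0.453]
top board [ 0.439 -0.161  0.06 ]
scene cr [ 0.451 -0.384  0.085]
scene post [0.468 0.197 0.117]
scene knob [0.464 0.076 0.123]
scene boom [ 0.608 -0.019  0.429]
scene boom0 [0.534 0.253 0.349]
```

View pics/crops.png

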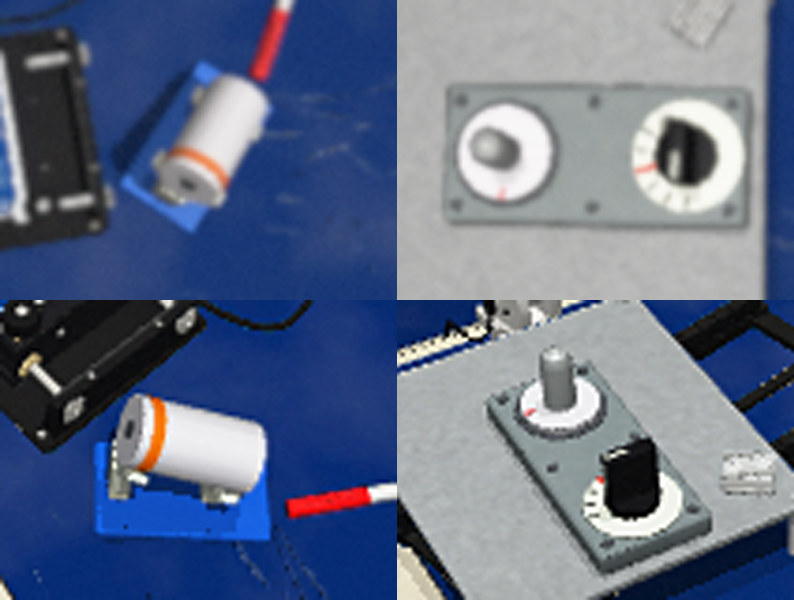

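Run:
```python
from h import *
from scipy.optimize import least_squares
print({k:np.round(v,3).tolist() for k,v in env.get_state().items() if k in('t','tcp_pos','tool_rot','grip_width')})
print('toolR',cv2.Rodrigues(np.array(env.get_state()['tool_rot'],float))[0].round(3).tolist())
allp=[]
for n in('top','scene'):
    f=np.load(n+'.npz');C=f['C'];P=f['P'].astype(int)
    hsv=cv2.cvtColor(f['P'],cv2.COLOR_RGB2HSV)
    q=C.reshape(-1,3); h=hsv.reshape(-1,3).astype(int)
    reg=(abs(q[:,0]-.45)<.1)&(abs(q[:,1]+.37)<.1)
    m=reg&(q[:,2]>.06)&(q[:,2]<.13)&((h[:,1]<60)|(h[:,0]<20))
    print(n,'shell pts',m.sum(),q[m].mean(0)); allp.append(q[m])
    m=reg&(q[:,2]>-.005)&(q[:,2]<.013)&(h[:,0]>98)&(h[:,0]<115)&(h[:,2]>150)
    r=cv2.minAreaRect(q[m][:,:2].astype(np.float32)*1000); print('foot',m.sum(),r)
    reg=(abs(q[:,0]-.467)<.09)&(abs(q[:,1]-.135)<.15)
    for a,b in((.074,.088),):
        m=reg&(q[:,2]>a)&(q[:,2]<b); print('base',m.sum(),cv2.minAreaRect(q[m][:,:2].astype(np.float32)*1000))
    for nm,a,b,cx,cy in(('post',.1,.135,.467,.198),('knob',.1,.15,.466,.075)):
        m=(abs(q[:,0]-cx)<.04)&(abs(q[:,1]-cy)<.04)&(q[:,2]>a)&(q[:,2]<b+.02)
        print(nm,m.sum(),q[m].mean(0).round(4),q[m].min(0).round(4),q[m].max(0).round(4))
p=np.vstack(allp)
def res(x,p):
    c=np.array([x[0],x[1],x[2]]); d=np.array([np.cos(x[3])*np.cos(x[4]),np.sin(x[3])*np.cos(x[4]),-np.sin(x[4])])
    v=p-c; return np.linalg.norm(np.cross(v,d),axis=1)-.022
for pp in (p,*allp):
    r=least_squares(res,[.455,-.375,.065,-.5,.35],args=(pp,),loss='soft_l1',f_scale=.002)
    x=r.x; d=np.array([np.cos(x[3])*np.cos(x[4]),np.sin(x[3])*np.cos(x[4]),-np.sin(x[4])])
    t=(pp[abs(res(x,pp))<.003]-x[:3])@d
    lo,hi=np.percentile(t,[1,99]); print(np.round(x,4),'yaw,pitch',np.degrees(x[3:]),'rms',np.median(abs(r.fun)),hi-lo,'mid',x[:3]+d*(lo+hi)/2)
```

```text
{'t': 0.2, 'tcp_pos': [0.179, 0.546, 0.216], 'tool_rot': [-0.496, -3.102, 0.002], 'grip_width': 0.094}
toolR [[-0.95, 0.312, -0.001], [0.312, 0.95, -0.001], [0.0, -0.001, -1.0]]
top shell pts 586 [ 0.45220842 -0.37253884  0.08094814]
foot 141 ((454.6216735839844, -380.81463623046875), (68.41924285888672, 115.5088882446289), 55.80424499511719)
base 2342 ((488.937255859375, 147.45846557617188), (211.51779174804688, 136.42955017089844), 89.83183288574219)
post 114 [0.4693 0.2027 0.1312] [0.458  0.1931 0.1003] [0.482  0.2175 0.1445]
knob 137 [0.4675 0.08   0.1315] [0.4473 0.0697 0.1006] [0.4888 0.0896 0.1422]
scene shell pts 720 [ 0.44581448 -0.37916109  0.07936963]
foot 571 ((457.1430969238281, -370.34326171875), (77.08533477783203, 110.96200561523438), 56.52200698852539)
base 1168 ((487.804443359375, 146.61354064941406), (211.36245727539062, 139.564453125), 89.27009582519531)
post 115 [0.4652 0.2014 0.1231] [0.4553 0.1929 0.1002] [0.4796 0.2182 0.1433]
knob 192 [0.4637 0.0791 0.1224] [0.4442 0.0719 0.1   ] [0.4873 0.0916 0.1396]
[ 0.5199 -0.4201  0.0349 -0.5948  0.3517] yaw,pitch [-34.08234496  20.15125225] rms 0.0013250588606429584 0.07983571284456997 mid [ 0.45272905 -0.3745739   0.06472462]
[ 0.6345 -0.5011 -0.0135 -0.6048  0.3435] yaw,pitch [-34.65087401  19.6794469 ] rms 0.0012756215313467802 0.07999288456602055 mid [ 0.45315459 -0.37581537  0.06529508]
[ 0.6809 -0.5275 -0.0392 -0.5911  0.3597] yaw,pitch [-33.86913837  20.60693732] rms 0.001019431349368086 0.07818681994812132 mid [ 0.45192012 -0.37377822  0.06450653]
```

```bash
cat >> h.py <<'E'
def go(tcp,yaw):
    "units (tx,ty,tz,twist) from now to TCP position with tool y at yaw deg"
    s=env.get_state(); R=cv2.Rodrigues(np.array(s['tool_rot'],float))[0]
    y0=np.degrees(np.arctan2(R[1,1],R[0,1]))
    return np.r_[R.T@(np.array(tcp)-s['tcp_pos'])/.025,(y0-yaw)/5].round(3)
E
python3 - <<'E'
from h import *
print(go([.40,.12,.216],56),go([.4428,-.3678,.216],56))
for n in('top','scene'):
    q=np.load(n+'.npz')['C'].reshape(-1,3)
    m=(q[:,2]>.17)&(q[:,2]<.7)&(q[:,0]>.3)&(q[:,0]<.62)&(q[:,1]>-.1)&(q[:,1]<.45)
    p=q[m]
    for y in np.arange(-.1,.45,.05):
        k=p[(p[:,1]>=y)&(p[:,1]<y+.05)]
        if len(k): print(n,round(y,2),len(k),k.min(0).round(3),k.max(0).round(3))
    m=(q[:,2]>.02)&(q[:,0]>.36)&(q[:,0]<.54)&(q[:,1]>-.33)&(q[:,1]<-.2)&(q[:,2]<.15)
    print('holder',q[m].min(0),q[m].max(0))
    # stand base front edge & red-free x extents
    for y0,y1 in((.1,.14),(.14,.17)):
        m=(q[:,2]>.075)&(q[:,2]<.088)&(q[:,1]>y0)&(q[:,1]<y1)&(abs(q[:,0]-.467)<.08)
        print('base x',np.percentile(q[m][:,0],[0,2,98,100]).round(4))
E
```

```text
[-1.3711e+01 -1.3434e+01  5.0000e-03  3.1690e+00] [-2.1417e+01 -3.1441e+01  3.0000e-02  3.1690e+00]
top -0.1 104 [ 0.613 -0.079  0.409] [ 0.62  -0.05   0.442]
top -0.05 301 [ 0.602 -0.05   0.398] [ 0.62 -0.    0.44]
top 0.0 386 [0.59  0.    0.387] [0.62  0.05  0.434]
top 0.05 375 [0.579 0.05  0.377] [0.609 0.1   0.422]
top 0.1 367 [0.568 0.1   0.367] [0.598 0.15  0.413]
top 0.15 358 [0.556 0.15  0.357] [0.589 0.2   0.406]
top 0.2 539 [0.533 0.2   0.319] [0.581 0.25  0.396]
top 0.25 296 [0.529 0.25  0.223] [0.576 0.3   0.385]
top 0.3 198 [0.524 0.3   0.171] [0.547 0.35  0.303]
top 0.35 17 [0.522 0.352 0.17 ] [0.536 0.367 0.192]
holder [ 0.39597249 -0.30918411  0.02011987] [ 0.53787262 -0.20002704  0.0931421 ]
base x [0.4229 0.4231 0.5148 0.5156]
base x [0.4228 0.4231 0.5153 0.5185]
scene -0.1 133 [ 0.612 -0.087  0.406] [ 0.62  -0.05   0.441]
scene -0.05 272 [ 0.6   -0.05   0.397] [ 0.62  -0.     0.441]
scene 0.0 265 [0.588 0.    0.388] [0.611 0.05  0.43 ]
scene 0.05 245 [0.577 0.05  0.377] [0.601 0.1   0.423]
scene 0.1 228 [0.564 0.1   0.368] [0.59  0.15  0.412]
scene 0.15 209 [0.554 0.15  0.357] [0.581 0.2   0.402]
scene 0.2 349 [0.531 0.2   0.32 ] [0.577 0.25  0.394]
scene 0.25 337 [0.526 0.25  0.212] [0.57  0.3   0.383]
scene 0.3 211 [0.521 0.301 0.17 ] [0.548 0.349 0.281]
scene 0.35 5 [0.521 0.352 0.175] [0.525 0.353 0.183]
holder [ 0.39390751 -0.30919593  0.02004556] [ 0.52897748 -0.20003509  0.09109792]
base x [0.4176 0.4184 0.5119 0.515 ]
base x [0.4187 0.4202 0.5105 0.5143]
```

>>> play_rows([
  {"jaw": 0.3, "tx": -13.7, "ty": -13.4, "tz": 0, "twist": 3.17},
  {"jaw": 0.3, "tx": -13.7, "ty": -13.4, "tz": 0, "twist": 3.17},
  {"jaw": 0.3, "tx": -13.7, "ty": -13.4, "tz": 0, "twist": 3.17},
  {"jaw": 0.3, "tx": -13.7, "ty": -13.4, "tz": 0, "twist": 3.17},
  {"jaw": 0.3, "tx": -13.7, "ty": -13.4, "tz": 0, "twist": 3.17},
  {"jaw": 0.3, "tx": -13.7, "ty": -13.4, "tz": 0, "twist": 3.17},
  {"jaw": 0.3, "tx": -13.7, "ty": -13.4, "tz": 0, "twist": 3.17},
  {"jaw": 0.3, "tx": -13.7, "ty": -13.4, "tz": 0, "twist": 3.17},
  {"jaw": 0.3, "tx": -13.7, "ty": -13.4, "tz": 0, "twist": 3.17},
  {"jaw": 0.3, "tx": -21.42, "ty": -31.44, "tz": 0, "twist": 3.17},
  {"jaw": 0.3, "tx": -21.42, "ty": -31.44, "tz": 0, "twist": 3.17},
  {"jaw": 0.3, "tx": -21.42, "ty": -31.44, "tz": 0, "twist": 3.17},
], newtons=12)

```text
t: 1.4
tcp_pos: [0.403, -0.0039, 0.2165]
tool_rot: [0.918, 3.004, 0.0]
ft_force: [1.3, 0.1, -0.8]
grip_width: 0.0612
finger_force: 0.0
```

```bash
python3 -c "
from h import *
print(env.get_state()['tcp_pos'],go([.4428,-.3678,.15],56))"
```

```text
[ 0.40296433 -0.00388343  0.2165178 ] [ -9.459 -11.178   2.661   0.   ]
```

>>> play_rows([
  {"jaw": 0.3, "tx": -9.46, "ty": -11.18, "tz": 1},
  {"jaw": 0.3, "tx": -9.46, "ty": -11.18, "tz": 1},
  {"jaw": 0.3, "tx": -9.46, "ty": -11.18, "tz": 1},
  {"jaw": 0.3, "tx": -9.46, "ty": -11.18, "tz": 1},
  {"jaw": 0.3, "tx": -9.46, "ty": -11.18, "tz": 1},
  {"jaw": 0.3, "tx": -9.46, "ty": -11.18, "tz": 1},
  {"jaw": 0.3, "tx": -9.46, "ty": -11.18, "tz": 1},
  {"jaw": 0.3, "tx": -9.46, "ty": -11.18, "tz": 2.66},
  {"jaw": 0.3, "tx": -9.46, "ty": -11.18, "tz": 2.66},
  {"jaw": 0.3, "tx": -9.46, "ty": -11.18, "tz": 2.66},
])

```text
schema error: expected keys jaw, tx, ty, tz, twist
```

```bash
python3 -c "
from h import *
print(env.get_state()['tcp_pos'],go([.4428,-.3678,.0615],56))
s=snap('scene');save(s,'pics/s1.png')
im=s['pixels'][230:390,270:480,::-1];cv2.imwrite('pics/pick1.png',cv2.resize(im,None,fx=3,fy=3))"
```

```text
[ 0.40296433 -0.00388343  0.2165178 ] [ -9.457 -11.18    6.201   0.   ]
```

View pics/pick1.png

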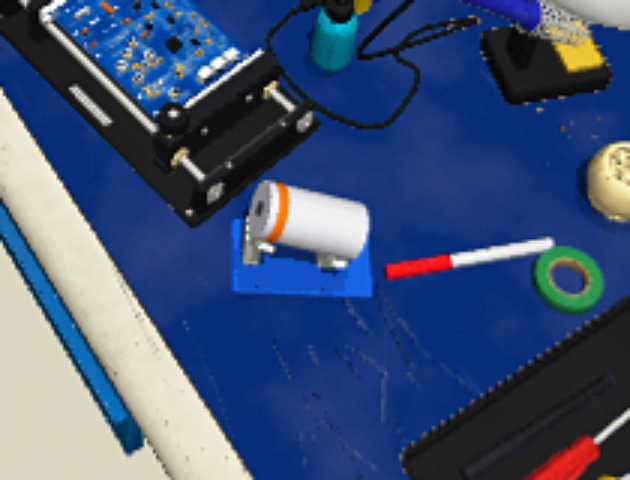

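The picture shows the housing still in the cradle at crop (310,220). The move was refused because all five keys are needed in every row, so I'll send it again.

>>> play_rows([
  {"jaw": 0.3, "tx": -9.46, "ty": -11.18, "tz": 1, "twist": 0},
  {"jaw": 0.3, "tx": -9.46, "ty": -11.18, "tz": 1, "twist": 0},
  {"jaw": 0.3, "tx": -9.46, "ty": -11.18, "tz": 1, "twist": 0},
  {"jaw": 0.3, "tx": -9.46, "ty": -11.18, "tz": 1, "twist": 0},
  {"jaw": 0.3, "tx": -9.46, "ty": -11.18, "tz": 1, "twist": 0},
  {"jaw": 0.3, "tx": -9.46, "ty": -11.18, "tz": 1, "twist": 0},
  {"jaw": 0.3, "tx": -9.46, "ty": -11.18, "tz": 1, "twist": 0},
  {"jaw": 0.3, "tx": -9.46, "ty": -11.18, "tz": 1, "twist": 0},
  {"jaw": 0.3, "tx": -9.46, "ty": -11.18, "tz": 2.66, "twist": 0},
  {"jaw": 0.3, "tx": -9.46, "ty": -11.18, "tz": 2.66, "twist": 0},
  {"jaw": 0.3, "tx": -9.46, "ty": -11.18, "tz": 2.66, "twist": 0},
])

```text
t: 2.55
tcp_pos: [0.4423, -0.3641, 0.149]
tool_rot: [-0.916, -3.001, -0.004]
ft_force: [-0.1, -0.3, 0.5]
grip_width: 0.0614
finger_force: 0.0
```

```bash
python3 -c "
from h import *
print(env.get_state()['tcp_pos'],go([.4428,-.3678,.0615],56))
s=snap('scene');save(s,'pics/s1.png')
im=s['pixels'][230:390,270:480,::-1];cv2.imwrite('pics/pick2.png',cv2.resize(im,None,fx=3,fy=3))"
```

```text
[ 0.44225279 -0.36407267  0.1489697 ] [-0.115 -0.116  3.498  0.008]
```

View pics/pick2.png

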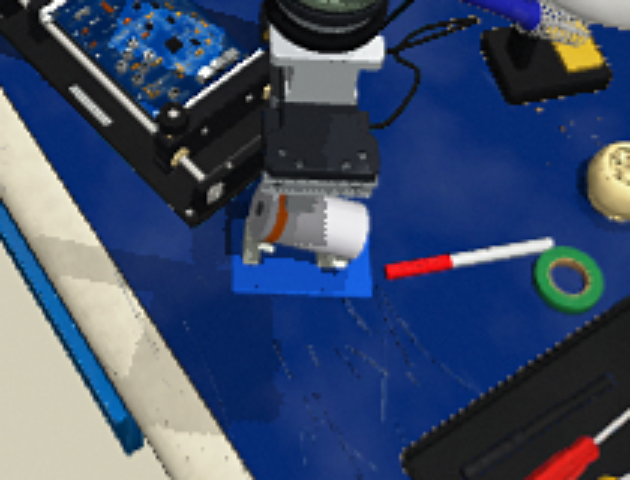

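>>> play_rows([
  {"jaw": 0.3, "tx": 0, "ty": 0, "tz": 0.4, "twist": 0},
  {"jaw": 0.3, "tx": 0, "ty": 0, "tz": 1.4, "twist": 0},
  {"jaw": 0.3, "tx": 0, "ty": 0, "tz": 2.4, "twist": 0},
  {"jaw": 0.3, "tx": 0, "ty": 0, "tz": 3.2, "twist": 0},
  {"jaw": 0.3, "tx": 0, "ty": 0, "tz": 3.54, "twist": 0},
  {"jaw": 0.3, "tx": 0, "ty": 0, "tz": 3.54, "twist": 0},
  {"jaw": 0.3, "tx": 0, "ty": 0, "tz": 3.54, "twist": 0},
])

```text
t: 3.3
tcp_pos: [0.4437, -0.3665, 0.0627]
tool_rot: [0.917, 3.003, -0.002]
ft_force: [0.2, -0.8, 0.7]
grip_width: 0.061
finger_force: 0.0
```

```bash
python3 -c "
from h import *
print(go([.4428,-.3678,.0615],56))
s=snap('scene')
im=s['pixels'][260:360,310:430,::-1];cv2.imwrite('pics/pick3.png',cv2.resize(im,None,fx=5,fy=5))"
```

```text
[-0.001 -0.065  0.048  0.004]
```

View pics/pick3.png

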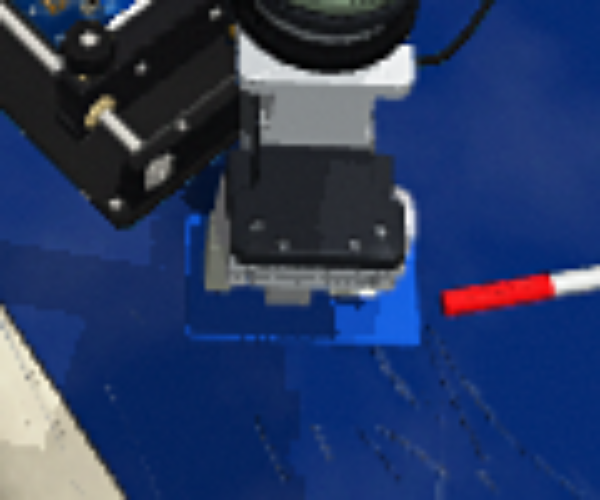

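>>> play_rows([
  {"jaw": -0.3, "tx": 0, "ty": 0, "tz": 0, "twist": 0},
  {"jaw": -0.3, "tx": 0, "ty": 0, "tz": 0, "twist": 0},
  {"jaw": -0.3, "tx": 0, "ty": 0, "tz": 0, "twist": 0},
  {"jaw": -0.3, "tx": 0, "ty": 0, "tz": 0, "twist": 0},
  {"jaw": -0.3, "tx": 0, "ty": 0, "tz": 0, "twist": 0},
  {"jaw": -0.3, "tx": 0, "ty": 0, "tz": -0.4, "twist": 0},
  {"jaw": -0.3, "tx": 0, "ty": 0, "tz": -1, "twist": 0},
  {"jaw": -0.3, "tx": 0, "ty": 0, "tz": -2, "twist": 0},
  {"jaw": -0.3, "tx": 0, "ty": 0, "tz": -4, "twist": 0},
  {"jaw": -0.3, "tx": 0, "ty": 0, "tz": -5.5, "twist": 0},
  {"jaw": -0.3, "tx": 0, "ty": 0, "tz": -6.0, "twist": 0},
  {"jaw": -0.3, "tx": 0, "ty": 0, "tz": -6.0, "twist": 0},
], newtons=12)

```text
t: 4.55
tcp_pos: [0.4441, -0.3668, 0.2143]
tool_rot: [0.917, 3.0, -0.004]
ft_force: [-0.1, 0.7, -0.7]
grip_width: 0.0445
finger_force: 12.0
```

```bash
cat > look.py <<'E'
from h import *
import sys
# fit shell in hand: heading, pitch, pivot distance
def fit(tagsave=None):
    st=env.get_state(); tcp=np.array(st['tcp_pos']); g=tcp+[0,0,.008]
    R=cv2.Rodrigues(np.array(st['tool_rot'],float))[0]; h=-R[:,0]; h[2]=0; yv=R[:,1]
    s=snap('scene'); q=cloud(s).reshape(-1,3); hv=cv2.cvtColor(s['pixels'],cv2.COLOR_RGB2HSV).reshape(-1,3).astype(int)
    v=q-g; a=v@h; b=v@yv; z=v[:,2]
    m=(a>-.045)&(a<.075)&(abs(b)<.03)&(z<.035)&(z>-.075)
    o=m&(hv[:,0]<16)&(hv[:,1]>120)&(hv[:,2]>90)
    print('g',g.round(4),'heading',np.degrees(np.arctan2(h[1],h[0])).round(1),'n',m.sum(),'width',st['grip_width'],'F',st['finger_force'])
    print('ext a',np.percentile(a[m],[1,99]).round(4),'z',np.percentile(z[m],[1,99]).round(4),'orange n',o.sum(),a[o].mean().round(4),z[o].mean().round(4))
    u,w=proj(s,g)[0].astype(int); im=s['pixels'][max(0,w-75):w+75,max(0,u-100):u+100,::-1]
    if tagsave: cv2.imwrite(tagsave,cv2.resize(im,None,fx=3,fy=3))
if __name__=='__main__': fit(sys.argv[1])
E
python3 look.py pics/lift.png
```

```text
g [ 0.4441 -0.3668  0.2223] heading -34.0 n 95 width 0.04448516884367919 F 11.999227982014418
ext a [-0.0312  0.0557] z [-0.0274  0.0058] orange n 0 nan nanlook.py:12: RuntimeWarning: Mean of empty slice.
  print('ext a',np.percentile(a[m],[1,99]).round(4),'z',np.percentile(z[m],[1,99]).round(4),'orange n',o.sum(),a[o].mean().round(4),z[o].mean().round(4))
  ret = ret.dtype.type(ret / rcount)
```

View pics/lift.png

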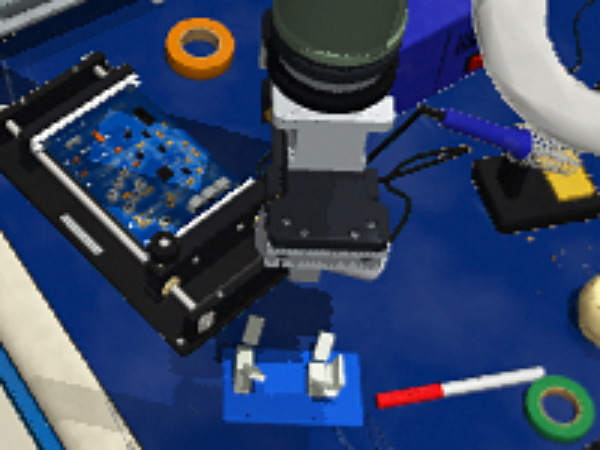

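>>> play_rows([
  {"jaw": -0.3, "tx": 1, "ty": 1.2, "tz": 0, "twist": -1},
  {"jaw": -0.3, "tx": 14, "ty": 17.3, "tz": 0, "twist": -2},
  {"jaw": -0.3, "tx": 14, "ty": 17.3, "tz": 0, "twist": -3},
  {"jaw": -0.3, "tx": 14, "ty": 17.3, "tz": 0, "twist": -4},
  {"jaw": -0.3, "tx": 14, "ty": 17.3, "tz": 0, "twist": -5},
  {"jaw": -0.3, "tx": 14, "ty": 17.3, "tz": 0, "twist": -6},
  {"jaw": -0.3, "tx": 14, "ty": 17.3, "tz": 0, "twist": -7},
  {"jaw": -0.3, "tx": 14, "ty": 17.3, "tz": 0, "twist": -8},
  {"jaw": -0.3, "tx": 14, "ty": 17.3, "tz": 0, "twist": -9},
  {"jaw": -0.3, "tx": 14, "ty": 17.3, "tz": 0, "twist": -9.8},
  {"jaw": -0.3, "tx": 14, "ty": 17.3, "tz": 0, "twist": -9.8},
  {"jaw": -0.3, "tx": 14, "ty": 17.3, "tz": 0, "twist": -9.8},
])

```text
t: 5.8
tcp_pos: [0.3912, 0.1917, 0.2082]
tool_rot: [0.417, -3.107, -0.002]
ft_force: [0.6, 0.3, -0.6]
grip_width: 0.044
finger_force: 12.0
```

>>> play_rows([
  {"jaw": -0.3, "tx": 0, "ty": 0, "tz": 0, "twist": 0},
  {"jaw": -0.3, "tx": 0, "ty": 0, "tz": 0, "twist": 0},
])

```text
t: 6.0
tcp_pos: [0.393, 0.1878, 0.2091]
tool_rot: [0.411, -3.11, 0.002]
ft_force: [-0.7, 0.5, -0.9]
grip_width: 0.0444
finger_force: 12.0
```

```bash
python3 -W ignore look.py pics/atpost.png; python3 -c "
from h import *
print(go([.395,.1866,.156],105))"
```

```text
g [0.393  0.1878 0.2171] heading 15.1 n 437 width 0.044366045748565466 F 11.999221639707685
ext a [-0.032   0.0542] z [-0.0297  0.0326] orange n 46 -0.0128 0.0139
[-0.06  -0.044  2.143 -0.005]
```

View pics/atpost.png

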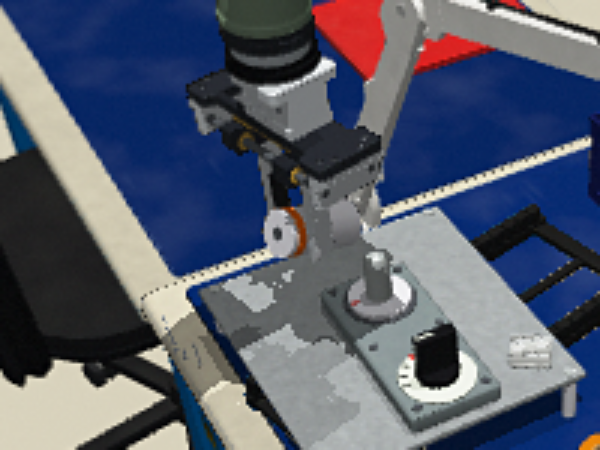

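>>> play_rows([
  {"jaw": -0.3, "tx": 0, "ty": -0.05, "tz": 1.2, "twist": 0},
  {"jaw": -0.3, "tx": 0, "ty": -0.05, "tz": 2.36, "twist": 0},
  {"jaw": -0.3, "tx": 0, "ty": -0.05, "tz": 2.36, "twist": 0},
  {"jaw": -0.3, "tx": -0.3, "ty": -0.05, "tz": 2.36, "twist": 0},
  {"jaw": -0.3, "tx": -0.6, "ty": -0.05, "tz": 2.36, "twist": 0},
  {"jaw": -0.3, "tx": -0.8, "ty": -0.05, "tz": 2.32, "twist": 0},
  {"jaw": -0.3, "tx": -1.0, "ty": -0.05, "tz": 2.14, "twist": 0},
  {"jaw": -0.3, "tx": -1.12, "ty": -0.05, "tz": 2.01, "twist": 0},
  {"jaw": -0.3, "tx": -1.32, "ty": -0.05, "tz": 1.88, "twist": 0},
  {"jaw": -0.3, "tx": -1.52, "ty": -0.05, "tz": 1.76, "twist": 0},
  {"jaw": -0.3, "tx": -1.52, "ty": -0.05, "tz": 1.76, "twist": 0},
], newtons=6)

```text
t: 7.15
tcp_pos: [0.4328, 0.1974, 0.1683]
tool_rot: [-0.41, 3.113, 0.001]
ft_force: [-1.3, 0.3, -0.5]
grip_width: 0.0447
finger_force: 6.0
```

```bash
python3 -W ignore look.py pics/hook.png
```

```text
g [0.4328 0.1974 0.1763] heading 15.0 n 404 width 0.044681893418530697 F 5.998210217803717
ext a [-0.0338  0.0456] z [-0.0722  0.032 ] orange n 29 -0.0147 0.0102
```

View pics/hook.png

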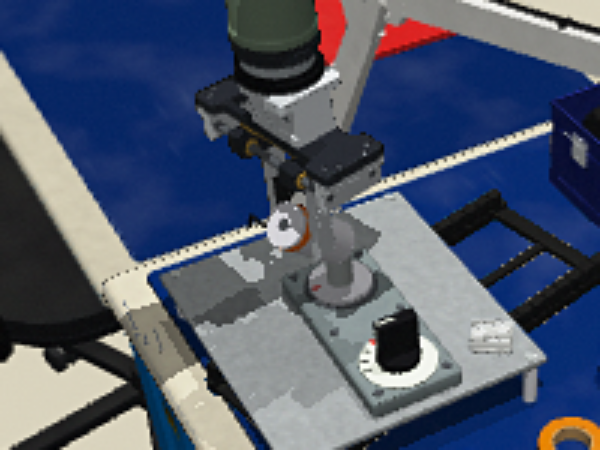

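>>> play_rows([
  {"jaw": -0.3, "tx": -0.28, "ty": 0, "tz": -0.1, "twist": 0},
  {"jaw": -0.3, "tx": -0.56, "ty": 0, "tz": -0.18, "twist": 0},
  {"jaw": -0.3, "tx": -0.76, "ty": 0, "tz": -0.2, "twist": 0},
  {"jaw": -0.3, "tx": -0.96, "ty": 0, "tz": -0.21, "twist": 0},
  {"jaw": -0.3, "tx": -1.15, "ty": 0, "tz": -0.2, "twist": 0},
  {"jaw": -0.3, "tx": -1.34, "ty": 0, "tz": -0.18, "twist": 0},
  {"jaw": -0.3, "tx": -1.5, "ty": 0, "tz": -0.1, "twist": 0},
  {"jaw": -0.3, "tx": -1.64, "ty": 0, "tz": -0.1, "twist": 0},
  {"jaw": -0.3, "tx": -1.64, "ty": 0, "tz": -0.1, "twist": 0},
])

```text
t: 8.1
tcp_pos: [0.4713, 0.2077, 0.1694]
tool_rot: [0.41, -3.114, -0.0]
ft_force: [-1.3, 0.0, -1.4]
grip_width: 0.0447
finger_force: 6.0
```

```bash
python3 -W ignore look.py pics/cap.png
cat > tilt.py <<'E'
from h import *
from scipy.optimize import least_squares
st=env.get_state(); g=np.array(st['tcp_pos'])+[0,0,.008]
R=cv2.Rodrigues(np.array(st['tool_rot'],float))[0]; h=-R[:,0]; yv=R[:,1]
s=snap('scene'); q=cloud(s).reshape(-1,3); hv=cv2.cvtColor(s['pixels'],cv2.COLOR_RGB2HSV).reshape(-1,3).astype(int)
v=q-g
o=(np.linalg.norm(v,axis=1)<.06)&(hv[:,0]<16)&(hv[:,1]>110)&(hv[:,2]>70)
P=np.c_[v[o]@h,v[o]@yv,v[o][:,2]]
print('orange',o.sum(),P.min(0).round(4),P.max(0).round(4),P.mean(0).round(4))
if o.sum()>8:
    # band lies near plane perpendicular to axis d(theta)
    for th in range(20,111,10):
        d=np.array([np.cos(np.radians(th)),0,-np.sin(np.radians(th))]); print(th,(np.std(P@d)*1000).round(2),end='; ')
E
python3 tilt.py
```

```text
g [0.4713 0.2077 0.1774] heading 15.0 n 433 width 0.0447131322652001 F 5.9994906932115555
ext a [-0.0292  0.0121] z [-0.0724  0.0331] orange n 28 -0.0217 0.0137
orange 29 [-0.0297 -0.0256  0.0081] [-0.0112  0.0063  0.0213] [-0.0218 -0.0129  0.0139]
20 4.98; 30 4.62; 40 4.23; 50 3.85; 60 3.54; 70 3.37; 80 3.37; 90 3.55; 100 3.86; 110 4.23;
```

>>> play_rows([
  {"jaw": -0.3, "tx": 0, "ty": 0, "tz": 0.3, "twist": 0},
  {"jaw": -0.3, "tx": 0.05, "ty": 0, "tz": 0.6, "twist": 0},
  {"jaw": -0.3, "tx": 0.1, "ty": 0, "tz": 0.8, "twist": 0},
  {"jaw": -0.3, "tx": 0.16, "ty": 0, "tz": 1.0, "twist": 0},
  {"jaw": -0.3, "tx": 0.16, "ty": 0, "tz": 1.2, "twist": 0},
  {"jaw": -0.3, "tx": 0.16, "ty": 0, "tz": 1.3, "twist": 0},
  {"jaw": -0.3, "tx": 0.16, "ty": 0, "tz": 1.3, "twist": 0},
])

```text
t: 8.9
tcp_pos: [0.4683, 0.2068, 0.1382]
tool_rot: [-0.41, 3.113, 0.0]
ft_force: [1.1, -0.1, 2.9]
grip_width: 0.0445
finger_force: 6.0
```

```bash
python3 tilt.py
```

```text
orange 29 [-0.0292 -0.0221 -0.0138] [-0.0088  0.0346  0.0205] [-0.0215 -0.0101  0.0133]
20 6.63; 30 6.81; 40 6.91; 50 6.91; 60 6.83; 70 6.66; 80 6.42; 90 6.13; 100 5.82; 110 5.54;
```

>>> play_rows([
  {"jaw": -0.3, "tx": 0, "ty": 0, "tz": 0.1, "twist": 0},
  {"jaw": -0.3, "tx": 0, "ty": 0, "tz": 0.2, "twist": 0},
  {"jaw": -0.3, "tx": 0, "ty": 0, "tz": 0.25, "twist": 0},
  {"jaw": -0.3, "tx": 0, "ty": 0, "tz": 0.25, "twist": 0},
])

```text
t: 9.35
tcp_pos: [0.4711, 0.2075, 0.1341]
tool_rot: [-0.409, 3.106, 0.002]
ft_force: [2.0, 1.1, 7.3]
grip_width: 0.0447
finger_force: 6.0
```

```bash
python3 tilt.py
```

```text
orange 27 [-0.0276 -0.0224 -0.0526] [-0.0096  0.0291  0.0227] [-0.0202 -0.0089  0.012 ]
20 7.36; 30 9.45; 40 11.67; 50 13.76; 60 15.56; 70 16.98; 80 17.96; 90 18.45; 100 18.43; 110 17.91;
```

>>> play_rows([
  {"jaw": 0.4, "tx": 0, "ty": 0, "tz": -0.1, "twist": 0},
  {"jaw": 0.4, "tx": 0, "ty": 0, "tz": -0.1, "twist": 0},
  {"jaw": 0.4, "tx": 0, "ty": 0, "tz": -0.1, "twist": 0},
  {"jaw": 0.4, "tx": 0, "ty": 0, "tz": -0.1, "twist": 0},
  {"jaw": 0.4, "tx": 0, "ty": 0, "tz": -1, "twist": 0},
  {"jaw": 0.4, "tx": 0, "ty": 0, "tz": -2.5, "twist": 0},
  {"jaw": 0.4, "tx": 0, "ty": 0, "tz": -3.6, "twist": 0},
  {"jaw": 0.4, "tx": 0, "ty": 0, "tz": -3.6, "twist": 0},
  {"jaw": 0.4, "tx": 0, "ty": 0, "tz": -3.6, "twist": 0},
])

```text
t: 10.3
tcp_pos: [0.4673, 0.2066, 0.221]
tool_rot: [-0.41, 3.114, 0.0]
ft_force: [0.3, -0.8, -0.5]
grip_width: 0.066
finger_force: 0.0
```

Run:
```python
from h import *
s=snap('scene');t=snap('top')
ims=[]
for c in(s,t):
    q=cloud(c).reshape(-1,3)
    m=(abs(q[:,0]-.4675)<.04)&(abs(q[:,1]-.206)<.04)&(q[:,2]>.1)&(q[:,2]<.18)
    top=m&(q[:,2]>.155)
    print(m.sum(),q[m].min(0).round(4),q[m].max(0).round(4),'top',top.sum(),q[top].mean(0).round(4) if top.sum() else 0)
    k=(abs(q[:,0]-.4675)<.03)&(abs(q[:,1]-.081)<.03)&(q[:,2]>.125)&(q[:,2]<.15)
    if k.sum(): print('knob',k.sum(),q[k].mean(0).round(4),cv2.minAreaRect(q[k][:,:2].astype(np.float32)*1000))
    u,w=proj(c,[.4675,.15,.13])[0].astype(int); ims.append(cv2.resize(c['pixels'][w-60:w+60,u-50:u+50,::-1],None,fx=4,fy=4))
cv2.imwrite('pics/seated.png',np.hstack(ims))
print(go([.4675,.206,.2],90))
```

```text
396 [0.4464 0.1804 0.1001] [0.49   0.2274 0.1731] top 181 [0.467  0.2012 0.1669]
knob 94 [0.4643 0.0806 0.1336] ((465.1639709472656, 81.59141540527344), (17.6856746673584, 39.86404037475586), 89.32308197021484)
114 [0.4497 0.1824 0.1003] [0.4742 0.2191 0.1739] top 55 [0.4558 0.2028 0.1679]
knob 112 [0.4672 0.0812 0.1353] ((467.92724609375, 82.00361633300781), (15.200970649719238, 41.479339599609375), 88.51152801513672)
[-0.056 -0.024  0.768  2.999]
```

View pics/seated.png

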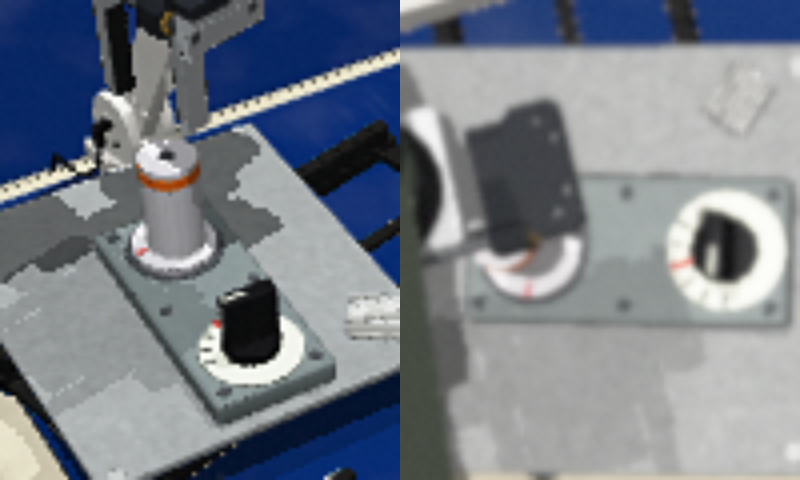

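>>> play_rows([
  {"jaw": -0.2, "tx": 0.6, "ty": -2, "tz": 0, "twist": 1},
  {"jaw": -0.2, "tx": 1.33, "ty": -4, "tz": 0, "twist": 2},
  {"jaw": -0.2, "tx": 1.33, "ty": -4.84, "tz": 0, "twist": 3},
  {"jaw": -0.2, "tx": 1.33, "ty": -4.84, "tz": 1, "twist": 3},
  {"jaw": -0.2, "tx": 1.33, "ty": -4.84, "tz": 2, "twist": 3},
  {"jaw": -0.2, "tx": 1.33, "ty": -4.84, "tz": 2, "twist": 3},
  {"jaw": -0.2, "tx": 1.33, "ty": -4.84, "tz": 2, "twist": 3},
  {"jaw": -0.2, "tx": 1.33, "ty": -4.84, "tz": 2, "twist": 3},
])

```text
t: 11.2
tcp_pos: [0.467, 0.0813, 0.1718]
tool_rot: [-0.001, 3.141, -0.0]
ft_force: [-0.5, -0.2, -0.9]
grip_width: 0.0375
finger_force: 0.0
```

Run:
```python
from h import *
s=env.get_state();print(s['tcp_pos'],s['joint_positions'],go([.4665,.081,.113],90))
```

```text
[0.46702516 0.08126746 0.17180655] [-1.05426617e-02  3.29087102e-02  1.83183055e+00 -4.25182544e-05
  1.27605695e+00 -1.58172378e+00] [ 0.023 -0.011  2.352  0.005]
```

>>> play_rows([
  {"jaw": -0.2, "tx": 0, "ty": 0, "tz": 1, "twist": 0},
  {"jaw": -0.2, "tx": 0, "ty": 0, "tz": 1.8, "twist": 0},
  {"jaw": -0.2, "tx": 0, "ty": 0, "tz": 2.35, "twist": 0},
  {"jaw": -0.2, "tx": 0, "ty": 0, "tz": 2.35, "twist": 0},
  {"jaw": -0.2, "tx": 0, "ty": 0, "tz": 2.35, "twist": 0},
  {"jaw": -1, "tx": 0, "ty": 0, "tz": 2.35, "twist": 0},
  {"jaw": -1, "tx": 0, "ty": 0, "tz": 2.35, "twist": 0},
  {"jaw": -1, "tx": 0, "ty": 0, "tz": 2.35, "twist": 0},
  {"jaw": -1, "tx": 0, "ty": 0, "tz": 2.35, "twist": 0},
  {"jaw": -1, "tx": 0, "ty": 0, "tz": 2.35, "twist": 0},
], newtons=40)

```text
t: 12.2
tcp_pos: [0.4674, 0.0841, 0.1135]
tool_rot: [0.003, 3.139, 0.01]
ft_force: [0.8, 8.4, 2.5]
grip_width: 0.0139
finger_force: 40.0
```

>>> play_rows([
  {"jaw": -1, "tx": 0, "ty": 0.1, "tz": 0, "twist": 0.2},
  {"jaw": -1, "tx": 0, "ty": 0.14, "tz": 0, "twist": 0.7},
  {"jaw": -1, "tx": 0, "ty": 0.14, "tz": 0, "twist": 1.2},
  {"jaw": -1, "tx": 0, "ty": 0.14, "tz": 0, "twist": 1.8},
  {"jaw": -1, "tx": 0, "ty": 0.14, "tz": 0, "twist": 2.4},
  {"jaw": -1, "tx": 0, "ty": 0.14, "tz": 0, "twist": 3.0},
  {"jaw": -1, "tx": 0, "ty": 0.14, "tz": 0, "twist": 3.6},
  {"jaw": -1, "tx": 0, "ty": 0.14, "tz": 0, "twist": 4.2},
  {"jaw": -1, "tx": 0, "ty": 0.14, "tz": 0, "twist": 4.8},
  {"jaw": -1, "tx": 0, "ty": 0.14, "tz": 0, "twist": 4.8},
  {"jaw": -1, "tx": 0, "ty": 0.14, "tz": 0, "twist": 4.8},
])

```text
t: 13.3
tcp_pos: [0.4675, 0.0844, 0.1135]
tool_rot: [0.651, 3.071, -0.0]
ft_force: [-0.7, -1.0, 6.1]
grip_width: 0.0135
finger_force: 40.0
```

```bash
cat > knob.py <<'E'
from h import *
s=env.get_state(); R=cv2.Rodrigues(np.array(s['tool_rot'],float))[0]
print('turned',90-np.degrees(np.arctan2(R[1,1],R[0,1])),'F',np.round(s['ft_force'],1),'M',np.round(s['moment'],3),s['finger_force'],np.round(s['tcp_pos'],4))
for n in('scene','top'):
    c=snap(n); q=cloud(c); g=cv2.cvtColor(c['pixels'],cv2.COLOR_RGB2HSV)
    # white dial and bar seen at low height: black foot of bar below fingers
    m=(abs(q[...,0]-.467)<.03)&(abs(q[...,1]-.083)<.03)&(q[...,2]>.095)&(q[...,2]<.14)&(g[...,2]<60)
    if m.sum()>10: print(n,m.sum(),cv2.minAreaRect(q[m][:,:2].astype(np.float32)*1000))
E
python3 knob.py
```

```text
turned 23.92738565325024 F [-0.7 -1.   6.1] M [-0.009  0.141  0.052] 39.99073326587677 [0.4675 0.0844 0.1135]
scene 115 ((460.46044921875, 73.8067626953125), (20.960481643676758, 42.35905838012695), 61.169639587402344)
```

>>> play_rows([
  {"jaw": -1, "tx": 0, "ty": 0, "tz": 0, "twist": 0.4},
  {"jaw": -1, "tx": 0, "ty": 0, "tz": 0, "twist": 1},
  {"jaw": -1, "tx": 0, "ty": 0, "tz": 0, "twist": 1.6},
  {"jaw": -1, "tx": 0, "ty": 0, "tz": 0, "twist": 2.2},
  {"jaw": -1, "tx": 0, "ty": 0, "tz": 0, "twist": 2.8},
  {"jaw": -1, "tx": 0, "ty": 0, "tz": 0, "twist": 3.4},
  {"jaw": -1, "tx": 0, "ty": 0, "tz": 0, "twist": 4},
  {"jaw": -1, "tx": 0, "ty": 0, "tz": 0, "twist": 4.5},
  {"jaw": -1, "tx": 0, "ty": 0, "tz": 0, "twist": 4.8},
  {"jaw": -1, "tx": 0, "ty": 0, "tz": 0, "twist": 4.8},
])

```text
t: 14.4
tcp_pos: [0.4675, 0.0844, 0.1135]
tool_rot: [1.276, 2.869, 0.001]
ft_force: [-0.5, 0.0, 6.5]
grip_width: 0.0139
finger_force: 40.0
```

```bash
python3 knob.py
```

```text
turned 47.953501335829856 F [-0.5  0.   6.5] M [-0.093  0.155  0.122] 39.99271273612976 [0.4675 0.0844 0.1135]
scene 133 ((462.2259216308594, 73.8508071899414), (29.19184684753418, 41.488643646240234), 70.10375213623047)
```

>>> play_rows([
  {"jaw": -1, "tx": 0, "ty": 0, "tz": 0, "twist": 0.4},
  {"jaw": -1, "tx": 0, "ty": 0, "tz": 0, "twist": 1},
  {"jaw": -1, "tx": 0, "ty": 0, "tz": 0, "twist": 1.6},
  {"jaw": -1, "tx": 0, "ty": 0, "tz": 0, "twist": 2.2},
  {"jaw": -1, "tx": 0, "ty": 0, "tz": 0, "twist": 2.8},
  {"jaw": -1, "tx": 0, "ty": 0, "tz": 0, "twist": 3.4},
  {"jaw": -1, "tx": 0, "ty": 0, "tz": 0, "twist": 4},
  {"jaw": -1, "tx": 0, "ty": 0, "tz": 0, "twist": 4.5},
  {"jaw": -1, "tx": 0, "ty": 0, "tz": 0, "twist": 4.8},
  {"jaw": -1, "tx": 0, "ty": 0, "tz": 0, "twist": 4.8},
  {"jaw": -1, "tx": 0, "ty": 0, "tz": 0, "twist": 4.8},
])

```text
t: 15.6
tcp_pos: [0.4676, 0.0844, 0.1135]
tool_rot: [1.844, 2.541, 0.001]
ft_force: [0.0, -0.8, 6.1]
grip_width: 0.0134
finger_force: 40.0
```

```bash
python3 knob.py
python3 - <<'E'
from h import *
c=snap('scene');q=cloud(c).reshape(-1,3)
m=(abs(q[:,0]-.4675)<.04)&(abs(q[:,1]-.206)<.04)&(q[:,2]>.1)&(q[:,2]<.18)
print(q[m].min(0).round(4),q[m].max(0).round(4))
# red mark on the disc -> disc angle
g=cv2.cvtColor(c['pixels'],cv2.COLOR_RGB2HSV).reshape(-1,3).astype(int)
r=(abs(q[:,2]-.09)<.006)&(np.hypot(q[:,0]-.4675,q[:,1]-.206)<.036)&((g[:,0]<8)|(g[:,0]>172))&(g[:,1]>90)
print('disc red',r.sum(),q[r].mean(0) if r.sum() else '')
b=np.load('scene.npz');q=b['C'].reshape(-1,3);g=cv2.cvtColor(b['P'],cv2.COLOR_RGB2HSV).reshape(-1,3).astype(int)
r=(abs(q[:,2]-.09)<.006)&(np.hypot(q[:,0]-.4675,q[:,1]-.206)<.036)&((g[:,0]<8)|(g[:,0]>172))&(g[:,1]>90)
print('disc red start',r.sum(),q[r].mean(0) if r.sum() else '')
E
```

```text
turned 71.92509517964949 F [ 0.  -0.8  6.1] M [-0.029  0.133  0.021] 39.99407887458801 [0.4676 0.0844 0.1135]
scene 138 ((462.46575927734375, 80.03643798828125), (30.272851943969727, 41.903717041015625), 47.37856674194336)
[0.444  0.1835 0.1411] [0.4736 0.2319 0.1739]
disc red 0 
disc red start 4 [0.44150424 0.20829294 0.09071223]
```

>>> play_rows([
  {"jaw": -1, "tx": 0, "ty": 0, "tz": 0, "twist": 0},
  {"jaw": -1, "tx": 0, "ty": 0, "tz": 0, "twist": 0},
  {"jaw": -1, "tx": 0, "ty": 0, "tz": 0, "twist": 0},
  {"jaw": -1, "tx": 0, "ty": 0, "tz": 0, "twist": 0},
])

```text
t: 16.15
tcp_pos: [0.4676, 0.0844, 0.1135]
tool_rot: [1.844, 2.541, 0.002]
ft_force: [-0.4, -0.4, 5.3]
grip_width: 0.0133
finger_force: 40.0
```

```bash
python3 knob.py; python3 -c "
from workcell import env
print(env.job_done())"
```

```text
turned 71.92398674641657 F [-0.4 -0.4  5.3] M [-0.078  0.124  0.091] 39.99406099319458 [0.4676 0.0844 0.1135]
scene 132 ((463.0440979003906, 78.02088928222656), (31.337127685546875, 39.955806732177734), 71.60420989990234)
the job is handed in; nothing more can be done
None
```

The job is handed in at about 16 s, and no verdict came back: the housing stands mouth down on the disc and let go, and the knob is held at about 72° (third stop) with 40 N, its angle taken from the gripper's turn because the gripper hid the dial.

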